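# Reassemble the dough-marking roller on its axle

### The arm

A 7-joint arm with a two-finger parallel gripper is mounted at the origin on the work surface. World frame = base frame: x ahead of the robot, y to its left, z up, the work surface at z = 0. Lengths are in m, angles in rad, forces in N, time in s.
With the tool pointing down it reaches from about 0.4 to 0.875 m from the base axis. Payload 19.3 kg.
Tool frame: the origin (TCP) lies at the very end of the fingers, on their centre line; the grasp point (between the pads) lies 19 mm behind it; z points along the fingers, y is the line along which they close (so a half turn about z gives the same grasp; the last joint's range is limited). The gripper opens to 85 mm and grips with 20 to 120 N. Pads are 22 mm wide; open, the fingers measure 114 mm over their backs; the gripper's body (76 mm by 85 mm) begins 54 mm behind the grasp point. The pads swing forward as they close: fully open they stand 13 mm farther back than shut.
Start: joints at [-0.07, 0.521, -0.036, 1.599, 0.021, 1.021, -0.113], TCP at [0.625, -0, 0.231] pointing down, gripper open.
Joint ranges: [-2.91, 2.91], [-0.3, 2.13], [-1.5, 1.42], [0.17, 2.43], [-1.26, 4.41], [0.16, 1.93], [-2.52, 2.52]. Speed limits (rad/s): [1.89, 1.89, 2.39, 2.39, 3.01, 3.01, 3.01].

### API

Orientations are given as [roll, pitch, yaw] about the fixed x, y, z axes, in that order (R = Rz(yaw) Ry(pitch) Rx(roll)).
In Python, from workcell import bot gives the robot as it stands.
- The arm moves only by the tool carry_out, never from a script. Its argument "rows" is a list that holds one entry, the list of rows, each a list of 4 numbers: the shift along the tool's x, y, z in m, then the turn about the tool's z in degrees. In form: [[[x, y, z, twist], ...]]. A call has 1 to 12 rows; each row is the pose to reach, as a shift and turn from the pose commanded when the call began, along the tool's axes at that moment; what a row does not reach only later rows make up. A row lasts 1/12 s, in which the tool goes at most 41.7 mm and 7.16 degrees, less where a joint would pass 70% of its speed; a pose out of reach is approached as far as the arm can. A call with a gripper value outside its range is refused whole. "grip" is the finger opening in m, from 0 to 0.0854, set as the call begins (left out, the last holds). The fingers move at their own pace and stop on an object; "grip_force" is the grip in N (left out, the last holds). Time passes only in rows, so rows that repeat a pose let the fingers close. It gives the time, the measured TCP pose, the force, the opening and the grip force at its end, in the units of the state.
- bot.observe(): the state, without advancing time (a new reading comes with each control period).
- bot.grab_frame(name): name is "scene" or "side" or "wrist"; returns a dict with "pixels" (384x512x3 uint8, red, green, blue), "K" (3x3 intrinsics, pixels), "k1" (the pictures are not rectified: a ray, as slopes to the right and down, at radius r is drawn at 1 + k1 r^2 times it, then the intrinsics apply), "pose" (4x4, takes a point from camera to world coordinates). Camera axes: x right, y down, z forward; pixel columns grow to the right and rows downward; lengths in m; the calibration is good to about 2 mm. A picture is of the moment at which its call begins. There is no depth.
- bot.job_done(): hands the job in; it is judged then, once.
Trained networks look in a picture, given as the dict that the camera call returned (one of the last four; its "shot" number tells which), for a name from the list of things; names that differ only in an ending like _2 or _b are one class to them, and where a whole thing is asked for, a point or a joint stands for the part that bears it (a point fixed in the world has none). Each returns a list of dicts, best first, with "conf" (0 to 1); they miss things now and then, are a little off and sometimes report something else, mostly with a low value. They report only what shows in the picture. A call takes as long as a camera call. They do not tell look-alikes from the thing itself.
- bot.look_for(picture, label): "position" ([column, row] in pixels, amid what is visible of it).
- bot.regions_of(picture, label): "region" (384x512 bool, what is visible of it) and "position" ([column, row] in pixels, amid what is visible of it).
- bot.spot_point(picture, label): "position" ([column, row] in pixels: a listed point, or the origin of a listed thing).
The state is a dict: "clock": time; "qpos": joint angles; "qd": joint speeds; "joint_efforts": joint torques, N m; "position": TCP position; "tool_rot": TCP orientation; "force": force on the tool from outside, world axes, zero at the start; "moment": the same for the moment, N m; "grip_width": finger opening in m; "finger_force": force on a finger pad.
Only numpy, scipy, OpenCV 4.12 (cv2) and the standard library are available. Lean on these libraries where they do the work, as an engineer would, in place of code of your own. Each camera call takes 0.05 s, during which the arm holds its last target. There are 200 camera calls.

### The job

Put the washed dough-marking roller back together on the level axle of its stand: slide on the big round disc first, right up to the collar, then the long barrel, then the hexagonal wheel, and last the end cap, open end over the axle's tip. Push each one fully home so that all four sit snugly against one another without gaps, then let go. Leave the syrup bottle, the jar and the gift box where they stand.

Things in the scene. Friction and masses are not known exactly. Their poses are not given: they have to be found in the camera images.
- axle_collar (a point): Point on the axle's centre line at the face of the dark collar (36 mm across, 15 mm thick). The level round steel axle, 16 mm in diameter, juts out 162 mm from this face, 120 mm above the table. x points along the axle from its free tip into the collar (parts are slid on along +x), z up. The tip points roughly towards the robot.
- axle_tip (a point): Centre of the axle's free tip, 162 mm along -x from the collar face, same axes. The last 10 mm taper from 16 to 8 mm in diameter.
- stand: Fixed metal stand that carries the axle, on the robot's left or right. Origin: centre of the underside of its base plate, 250 (x, along the axle) x 130 x 16 mm. Beyond the collar an upright plate 14 mm thick and 44 mm wide reaches 35 mm above the axle line; its near face is 15 mm beyond the collar face.
- sheet: Fixed thin metal sheet, 240 mm square, 3 mm thick, on the other side from the stand; origin under its centre. On it stand four like fixed saddles about 130 mm apart, one part on each, in any arrangement. A saddle is a block 70 long, 34 wide, 54 mm high with two level 8 mm bars, 22 mm apart and 92 mm long, along the part's bore; the bars' tops are 71 mm above the table.
- disc_c (a point): Centre of the big round disc, white nylon, 66 mm in diameter, 26 mm thick, with a 22 mm through bore. Its x axis lies along its bore. It starts on a saddle, bore level. About 90 g.
- barrel_c (a point): Centre of the long plain barrel, white nylon, round, 46 mm in diameter, 70 mm long, with a 22 mm through bore. Its x axis lies along its bore. It starts on a saddle, bore level. About 110 g.
- hexwheel_c (a point): Centre of the hexagonal wheel, white nylon, 56 mm across flats (65 mm across corners), 26 mm thick, with a hexagonal through bore 22 mm across flats. Its x axis lies along its bore. It starts on a saddle, bore level, one corner down, so that two of its flats stand upright at its left and right (56 mm apart along its y axis). About 75 g.
- cap_c (a point): Half-way point of the end cap, white nylon, round, 46 mm in diameter, 60 mm long plus a 7 mm low dome on its closed end. +x points out of the open end, which lies 30 mm from this point and has a blind bore 20 mm in diameter, 46 mm deep. It starts on a saddle, bore level, open end away from the robot. About 85 g.
- bottle_c (a point): Centre of a bystander amber syrup bottle, 66 mm in diameter, 210 mm tall, on the far side. Not to be disturbed.
- jar_c (a point): Centre of a bystander clear jar with a steel lid, 60 mm in diameter, 110 mm tall, between the sheet and the stand. Not to be disturbed.
- giftbox_c (a point): Centre of a bystander open gift box of truffles, 90 x 70 x 30 mm (the truffles stand out another 12 mm), near the robot. Not to be disturbed.
There are look-alikes about, which are no part of the job. Leave any purple or yellow look-alike of the part that bears cap_c alone.

How it is judged:
On the way, in this order (a step that is already met when the one before it is completed fails the run):
1. the big disc is threaded on the axle (x of disc_c in the frame of axle_collar between -0.142 and -0.005 m and y of disc_c in the frame of axle_collar between -0.009 and 0.009 m and z of disc_c in the frame of axle_collar between -0.009 and 0.009 m), for 0.2 s.
2. then the barrel is threaded on the axle (x of barrel_c in the frame of axle_collar between -0.12 and -0.035 m and y of barrel_c in the frame of axle_collar between -0.009 and 0.009 m and z of barrel_c in the frame of axle_collar between -0.009 and 0.009 m), for 0.2 s.
3. then the hexagonal wheel is threaded on the axle (x of hexwheel_c in the frame of axle_collar between -0.142 and -0.085 m and y of hexwheel_c in the frame of axle_collar between -0.009 and 0.009 m and z of hexwheel_c in the frame of axle_collar between -0.009 and 0.009 m), for 0.2 s.
4. then the end cap is pushed over the axle's tip (x of cap_c in the frame of axle_collar between -0.175 and -0.13 m and y of cap_c in the frame of axle_collar between -0.009 and 0.009 m and z of cap_c in the frame of axle_collar between -0.009 and 0.009 m), for 0.2 s.
At the end, for the whole second after the job is handed in: From the collar outwards the disc, barrel, hexagonal wheel and cap are on the axle, their centres 13, 61, 109 and 152 mm from the collar face (at most 6, 8, 10 and 12 mm too far out), within 7 mm of the axle line sideways and in height, within 0.2 rad of it, at rest (x of disc_c in the frame of axle_collar between -0.019 and -0.009 m and y of disc_c in the frame of axle_collar between -0.007 and 0.007 m and z of disc_c in the frame of axle_collar between -0.007 and 0.007 m and angle between the x axis of each of disc_c, barrel_c, hexwheel_c, cap_c and the x axis of axle_collar, either way round below 0.2 rad and x of barrel_c in the frame of axle_collar between -0.069 and -0.055 m and y of barrel_c in the frame of axle_collar between -0.007 and 0.007 m and z of barrel_c in the frame of axle_collar between -0.007 and 0.007 m and x of hexwheel_c in the frame of axle_collar between -0.119 and -0.102 m and y of hexwheel_c in the frame of axle_collar between -0.007 and 0.007 m and z of hexwheel_c in the frame of axle_collar between -0.007 and 0.007 m and x of cap_c in the frame of axle_collar between -0.164 and -0.145 m and y of cap_c in the frame of axle_collar between -0.007 and 0.007 m and z of cap_c in the frame of axle_collar between -0.007 and 0.007 m); the robot touches nothing.
It fails at once if the syrup bottle is pushed more than 30 mm from its place or tipped over (distance of bottle_c from where it was at the start of the episode above 0.03 m or angle between bottle_c's own z axis and vertical above 0.5 rad).
It fails at once if the jar is pushed more than 30 mm from its place or tipped over (distance of jar_c from where it was at the start of the episode above 0.03 m or angle between jar_c's own z axis and vertical above 0.5 rad).
It fails at once if the gift box is pushed more than 30 mm from its place or tipped over (distance of giftbox_c from where it was at the start of the episode above 0.03 m or angle between giftbox_c's own z axis and vertical above 0.5 rad).
It also fails if it takes over 72 s, if anything falls off the work surface, if the arm or the gripper's body presses on something with over 40 N, if the wrist force passes 120 N, or if a joint passes its speed limit or range.

## Working session

There is one attempt and no reset: what is moved stays moved. The work goes in short steps, Python scripts to look and compute and a tool call to move; the robot and the scene stay as the last step left them, time stands still between calls to the robot, and variables do not carry over. Pictures are saved under pics/ and viewed, at most 10 in all, crops included, and the job is handed in when it is done.

Besides the shell and the picture viewer there is one more tool, called after ">>>" by a JSON object that holds its "api" and its "payload". carry_out: Moves the arm, as the interface text tells. Its arguments: {"type":"object","properties":{"rows":{"type":"array","items":{"type":"array","items":{"type":"array","items":{"type":"number"}}}},"grip":{"type":"number"},"grip_force":{"type":"number"}},"required":["rows"]}

```bash
ls; mkdir -p pics
cat > h.py <<'E'
import numpy as np, cv2
from workcell import bot
from scipy.spatial.transform import Rotation as Ro
def ray(f,uv):
    K=np.array(f["K"]);k=f["k1"]
    d=np.array([(uv[0]-K[0,2])/K[0,0],(uv[1]-K[1,2])/K[1,1]]);s=d.copy()
    for _ in range(30): s=d/(1+k*(s@s))
    T=np.array(f["pose"]);v=T[:3,:3]@np.array([s[0],s[1],1]);return T[:3,3],v/np.linalg.norm(v)
def tri(obs):
    A=np.zeros((3,3));b=np.zeros(3)
    for f,uv in obs:
        o,v=ray(f,uv);P=np.eye(3)-np.outer(v,v);A+=P;b+=P@o
    x=np.linalg.solve(A,b)
    r=[np.linalg.norm((np.eye(3)-np.outer(v,v))@(x-o))*1e3 for o,v in (ray(f,uv) for f,uv in obs)]
    return x,np.round(r,1)
def proj(f,X):
    T=np.array(f["pose"]);c=T[:3,:3].T@(np.array(X)-T[:3,3]);s=c[:2]/c[2];s=s*(1+f["k1"]*(s@s));K=np.array(f["K"])
    return np.array([K[0,0]*s[0]+K[0,2],K[1,1]*s[1]+K[1,2]])
def onz(f,uv,z):
    o,v=ray(f,uv);return o+v*(z-o[2])/v[2]
def save(f,n): cv2.imwrite("pics/"+n,f["pixels"][:,:,::-1])
E
python3 - <<'E'
from h import *
s=bot.observe();print({k:np.round(v,3).tolist() for k,v in s.items()})
fs={n:bot.grab_frame(n) for n in("scene","side","wrist")}
cv2.imwrite("pics/a.png",np.hstack([cv2.resize(fs[n]["pixels"],None,fx=.78,fy=.78) if 0 else fs[n]["pixels"] for n in("scene","side")])[:,:,::-1])
cv2.imwrite("pics/scene.png",cv2.resize(fs["scene"]["pixels"][:,:,::-1],(800,600)))
cv2.imwrite("pics/side.png",cv2.resize(fs["side"]["pixels"][:,:,::-1],(800,600)))
save(fs["wrist"],"wrist.png")
for n,f in fs.items():
    print(n,np.round(f["pose"],3).tolist(),np.round(f["K"],1).tolist(),f["k1"])
    for l in("axle_collar","axle_tip","disc_c","barrel_c","hexwheel_c","cap_c","jar_c","bottle_c","giftbox_c"):
        print(l,[(np.round(d["position"],1).tolist(),round(d["conf"],2)) for d in bot.spot_point(f,l)])
E
```

```text
pics
{'clock': 0.0, 'qpos': [-0.07, 0.522, -0.036, 1.6, 0.021, 1.021, -0.113], 'qd': [0.0, 0.001, 0.002, 0.001, -0.0, 0.001, -0.001], 'joint_efforts': [-0.004, -92.711, 1.978, -36.993, 0.018, 0.008, -0.0], 'position': [0.625, 0.0, 0.231], 'tool_rot': [-3.14, 0.0, 1.571], 'force': [0.291, 0.175, 0.572], 'moment': [-0.016, 0.044, -0.008], 'finger_force': 0.0, 'grip_width': 0.085}
scene [[0.616, 0.657, -0.435, 1.076], [0.788, -0.51, 0.345, -0.344], [0.005, -0.556, -0.831, 1.12], [0.0, 0.0, 0.0, 1.0]] [[427.4, 0.0, 258.2], [0.0, 427.4, 193.4], [0.0, 0.0, 1.0]] -0.14359159119199438
axle_collar [([196.6, 275.0], 0.65), ([323.8, 178.5], 0.18)]
axle_tip [([151.0, 238.8], 0.57)]
disc_c [([325.6, 179.2], 0.64)]
barrel_c [([196.8, 273.9], 0.56)]
hexwheel_c [([288.0, 201.5], 0.84)]
cap_c [([305.3, 124.5], 0.62), ([291.9, 147.5], 0.53)]
jar_c [([230.2, 206.8], 0.63)]
bottle_c [([284.5, 274.6], 0.98)]
giftbox_c [([203.3, 190.4], 0.83)]
side [[-0.993, -0.072, 0.092, 0.435], [-0.116, 0.703, -0.701, 1.057], [-0.015, -0.707, -0.707, 1.103], [0.0, 0.0, 0.0, 1.0]] [[475.8, 0.0, 253.6], [0.0, 475.8, 197.
[... 175 characters left out ...]
 [([287.6, 224.4], 0.64)]
hexwheel_c [([234.4, 216.7], 0.55)]
cap_c [([331.8, 263.7], 0.79), ([282.4, 262.1], 0.63), ([313.0, 324.5], 0.57)]
jar_c [([272.5, 200.8], 0.95)]
bottle_c [([187.1, 173.4], 0.91)]
giftbox_c [([313.9, 201.8], 0.92), ([267.1, 161.5], 0.68), ([231.8, 216.3], 0.29)]
wrist [[1.0, 0.0, -0.002, 0.625], [-0.0, -0.951, -0.308, 0.08], [-0.002, 0.308, -0.951, 0.374], [0.0, 0.0, 0.0, 1.0]] [[302.0, 0.0, 260.1], [0.0, 302.0, 194.3], [0.0, 0.0, 1.0]] -0.021083726301721284
axle_collar []
axle_tip []
disc_c []
barrel_c [([61.0, 17.9], 0.81)]
hexwheel_c [([237.0, 20.0], 0.65)]
cap_c []
jar_c [([143.8, 160.3], 0.56)]
bottle_c [([428.7, 208.1], 0.77)]
giftbox_c [([63.4, 177.4], 0.92)]
```

View pics/scene.png

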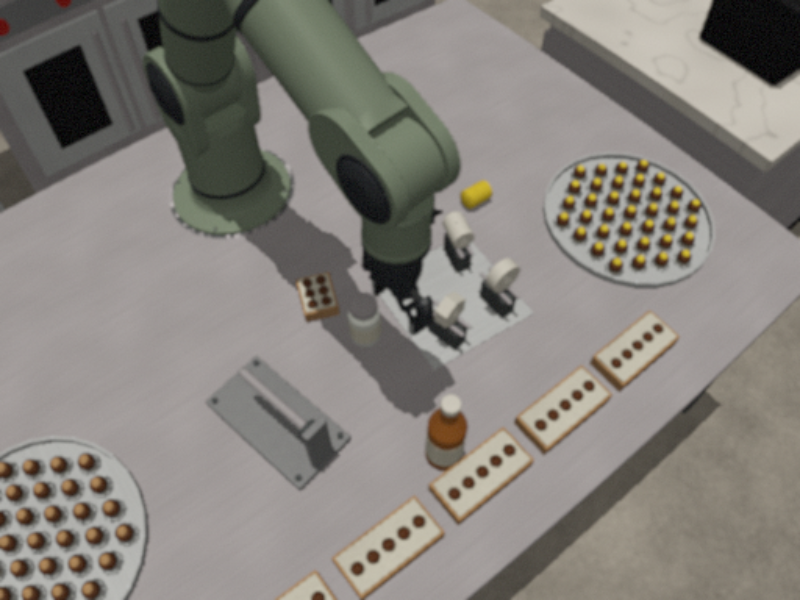

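View pics/side.png

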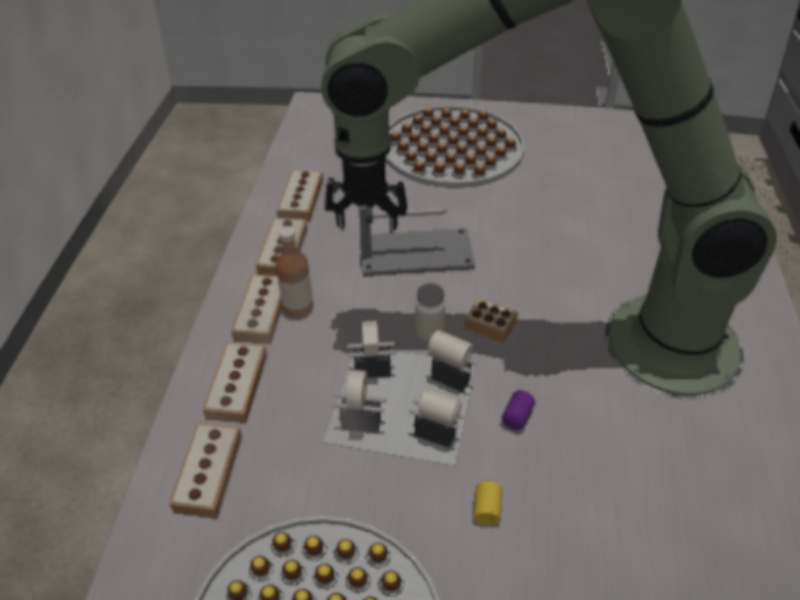

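The scene and side views show the stand on the robot's right (collar at side px (235,138), tip (283,137)) and the sheet on its left. On the saddles, in side px, are hex (237,217), disc (227,248), a cylinder at (288,222) and a cylinder at (282,259). The yellow (312,322) and purple (332,263) cylinders are look-alikes of the cap and lie off the sheet.

Run:
```python
from h import *
a=bot.grab_frame("scene");b=bot.grab_frame("side")
for n,p,q in [("collar",(196.6,275),(235.3,138.3)),("tip",(151,238.8),(282.7,137)),("disc",(325.6,179.2),(226.7,249.2)),("hex",(288,201.5),(234.4,216.7)),("cyl2",(291.9,147.5),(282.4,262.1)),("jar",(230.2,206.8),(272.5,200.8)),("bottle",(284.5,274.6),(187.1,173.4)),("gift",(203.3,190.4),(313.9,201.8)),("yellow",(305,124.5),(312,322))]:
    x,r=tri([(a,p),(b,q)]);print(n,np.round(x,3),r)
print("cyl1",onz(b,(287.6,224.4),.09),"cyl2",onz(b,(282.4,262.1),.09))
```

```text
collar [ 0.655 -0.2    0.117] [3.7 3.7]
tip [ 0.494 -0.238  0.109] [7.5 7.5]
disc [0.62  0.267 0.1  ] [5.2 5.2]
hex [0.613 0.135 0.091] [0.7 0.7]
cyl2 [0.463 0.279 0.083] [0.6 0.6]
jar [0.507 0.01  0.046] [6.3 6.3]
bottle [ 0.784 -0.021  0.105] [2.1 2.1]
gift [ 0.385 -0.016  0.022] [2.9 2.9]
yellow [0.374 0.419 0.023] [0.5 0.5]
cyl1 [0.45808761 0.14823884 0.09      ] cyl2 [0.46281561 0.28404699 0.09      ]
```

>>> {"api": "carry_out", "payload": {"rows": [[[0.2,-0.045,-0.05,84],[0.2,-0.045,-0.05,84],[0.2,-0.045,-0.05,84],[0.2,-0.045,-0.05,84],[0.2,-0.045,-0.05,84],[0.2,-0.045,-0.05,84],[0.2,-0.045,-0.05,84],[0.2,-0.045,-0.05,84],[0.2,-0.045,-0.05,84],[0.2,-0.045,-0.05,84],[0.2,-0.045,-0.05,84],[0.2,-0.045,-0.05,84]]], "grip": 0.085}}

```text
clock: 2.6
position: [0.58, 0.2001, 0.2813]
tool_rot: [-3.142, -0.0, 0.098]
force: [-0.5, 0.5, 0.5]
grip_width: 0.0848
finger_force: 0.0
```

```bash
cat >> h.py <<'E'
def tcp():
    s=bot.observe();R=Ro.from_euler("xyz",s["tool_rot"]).as_matrix();return np.array(s["position"]),R,s
def spots(f,ls,fn="spot_point"):
    return {l:[(np.round(d["position"],1).tolist(),round(d["conf"],2)) for d in getattr(bot,fn)(f,l)] for l in ls}
PARTS=("disc_c","barrel_c","hexwheel_c","cap_c")
E
python3 - <<'E'
from h import *
p,R,s=tcp();print(s["clock"],p,s["tool_rot"],np.round(s["qpos"],2))
f=bot.grab_frame("wrist");b=bot.grab_frame("side")
cv2.imwrite("pics/w1.png",cv2.resize(f["pixels"][:,:,::-1],(800,600)))
np.save("pics/w1.npy",{k:f[k] for k in f},allow_pickle=True)
print(spots(f,PARTS));print(spots(b,PARTS))
E
```

```text
2.6 [0.57996014 0.20009032 0.28133289] [-3.14153770e+00 -5.71670531e-05  9.83271861e-02] [-0.61  0.47  0.27  1.58 -0.14  1.11 -1.78]
{'disc_c': [([201.0, 137.5], 0.93)], 'barrel_c': [([298.6, 270.9], 0.95)], 'hexwheel_c': [([316.0, 155.8], 0.75), ([391.8, 230.8], 0.51)], 'cap_c': [([106.8, 276.8], 0.81), ([190.9, 253.0], 0.73), ([237.6, 315.6], 0.65)]}
{'disc_c': [([231.2, 246.9], 0.65)], 'barrel_c': [([286.2, 224.2], 0.85)], 'hexwheel_c': [([237.0, 218.4], 0.53)], 'cap_c': [([280.0, 258.5], 0.98), ([330.2, 260.3], 0.81), ([314.5, 320.7], 0.61)]}
```

View pics/w1.png

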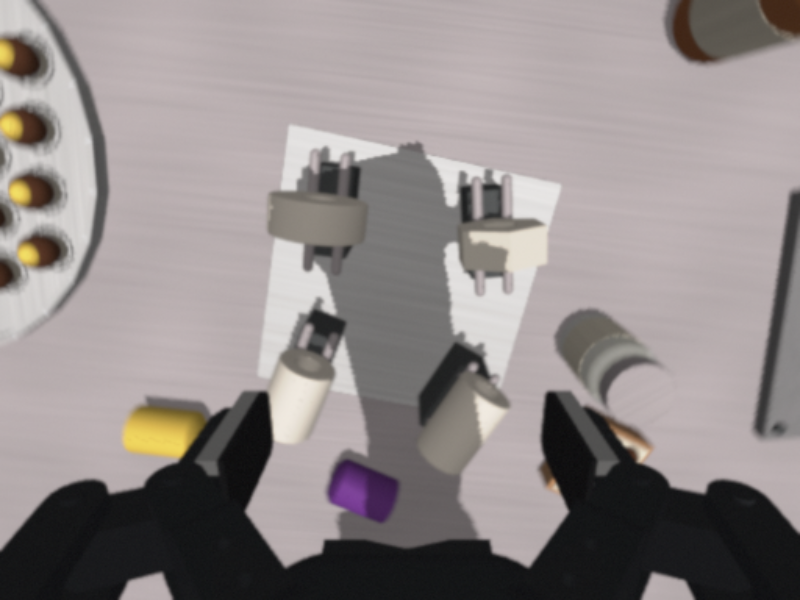

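The wrist view (800 px scale) shows the disc at (317,217), the hex wheel at (503,245), the end cap at (300,395) with its bore ring facing up the image, and the barrel at (465,420). Candidates for the cap are the white one at network px (191,253), yellow (107,277) and purple (238,316). I choose the white one on the saddle. Next I fit poses with silhouettes.

```bash
cat >> h.py <<'E'
from scipy.optimize import minimize
def model(l):
    t=np.linspace(0,2*np.pi,40,endpoint=False)
    if l=="hexwheel_c": t=np.arange(6)*np.pi/3+np.pi/2; r=.0323
    else: r={"disc_c":.033,"barrel_c":.023,"cap_c":.023}[l]
    c=lambda x,r:np.c_[np.full(len(t),x),r*np.cos(t),r*np.sin(t)]
    h={"disc_c":.013,"hexwheel_c":.013,"barrel_c":.035,"cap_c":.030}[l]
    L=[c(-h,r),c(h,r)]
    if l=="cap_c": L.append(c(-.0345,.015))
    return np.vstack(L)
def projm(f,X):
    T=np.array(f["pose"]);c=(X-T[:3,3])@T[:3,:3];s=c[:,:2]/c[:,2:];s=s*(1+f["k1"]*(s**2).sum(1,keepdims=True));K=np.array(f["K"])
    return np.c_[K[0,0]*s[:,0]+K[0,2],K[1,1]*s[:,1]+K[1,2]]
def pts(l,p): 
    R=Ro.from_euler("z",p[3]).as_matrix();return model(l)@R.T+p[:3]
def fit(l,obs,p0):
    """obs: (frame, bool mask); returns [x,y,z,yaw], IoUs"""
    def iou(p,f,m):
        q=cv2.convexHull(projm(f,pts(l,p)).astype(np.float32));im=np.zeros((384*4,512*4),np.uint8)
        cv2.fillConvexPoly(im,np.round((q+.5)*64).astype(np.int32),1,shift=4)
        im=cv2.resize(im.astype(np.float32),(512,384),interpolation=cv2.INTER_AREA)
        return np.minimum(im,m).sum()/np.maximum(im,m).sum()
    g=lambda p:-sum(iou(p,f,m) for f,m in obs)
    best=None
    for y in (-.4,0,.4):
        s=np.array(p0,float);s[3]+=y
        S=np.vstack([s]+[s+d for d in np.diag([.01,.01,.01,.2])])
        r=minimize(g,s,method="Nelder-Mead",options=dict(initial_simplex=S,xatol=1e-4,fatol=1e-4,maxiter=250))
        if best is None or r.fun<best.fun: best=r
    return best.x,[round(iou(best.x,f,m),3) for f,m in obs]
def mask(f,l,near):
    ds=bot.regions_of(f,l)
    ds=[d for d in ds if np.hypot(*(np.array(d["position"])-near))<18]
    return ds[0]["region"].astype(np.float32) if ds else None
E
python3 - <<'E'
from h import *
f=bot.grab_frame("wrist");b=bot.grab_frame("side")
for l,p0 in {"disc_c":(.62,.267,.1,0),"hexwheel_c":(.613,.135,.1,0),"barrel_c":(.458,.15,.09,0),"cap_c":(.463,.28,.09,0)}.items():
    p0=np.array(p0,float);o=[]
    for F in(f,b):
        m=mask(F,l,proj(F,p0[:3]))
        if m is not None:o.append((F,m))
    x,i=fit(l,o,p0);print(l,np.round(x,4),i,[int(m.sum()) for _,m in o])
    if len(o)==2:
        for k in (0,1):
            x,i=fit(l,o[k:k+1],x);print("   single",k,np.round(x,4),i)
E
```

```text
disc_c [0.611  0.2646 0.1037 0.0148] [np.float32(0.94), np.float32(0.9)] [1985, 276]
   single 0 [ 0.6096  0.266   0.0964 -0.0291] [np.float32(0.972)]
   single 1 [0.6133 0.2554 0.093  0.0279] [np.float32(0.92)]
hexwheel_c [0.6062 0.1385 0.1008 0.1701] [np.float32(0.946), np.float32(0.899)] [1781, 192]
   single 0 [0.6047 0.1368 0.0934 0.1789] [np.float32(0.965)]
   single 1 [0.6083 0.1303 0.0919 0.1955] [np.float32(0.913)]
barrel_c [ 0.4581  0.1429  0.0938 -0.4333] [np.float32(0.945), np.float32(0.886)] [2275, 401]
   single 0 [ 0.4524  0.1413  0.0856 -0.4335] [np.float32(0.974)]
   single 1 [ 0.4599  0.1267  0.0755 -0.4157] [np.float32(0.919)]
cap_c [ 0.4664  0.2774  0.0911 -0.2792] [np.float32(0.92)] [418]
```

>>> {"api": "carry_out", "payload": {"rows": [[[0.037,-0.061,0.09,5.6],[0.037,-0.061,0.09,5.6],[0.037,-0.061,0.09,5.6],[0.037,-0.061,0.09,5.6],[0.037,-0.061,0.09,5.6]]]}}

```text
clock: 4.02
position: [0.6098, 0.265, 0.1895]
tool_rot: [3.14, 0.002, 0.008]
force: [0.1, -0.7, 1.5]
grip_width: 0.0851
finger_force: 0.0
```

Run:
```python
from h import *
p,R,s=tcp();print(s["clock"],p,s["tool_rot"][2])
f=bot.grab_frame("wrist");cv2.imwrite("pics/w2.png",f["pixels"][:,:,::-1])
l="disc_c";m=mask(f,l,proj(f,(.611,.265,.102)))
print(None if m is None else m.sum(), spots(f,[l]),proj(f,(.611,.265,.102)))
if m is not None:
  x,i=fit(l,[(f,m)],(.611,.265,.102,0));print(x,i)
```

```text
4.0167 [0.60975186 0.2649869  0.18951337] 0.008320471094424464
4116.0 {'disc_c': [([259.3, 199.4], 0.84), ([309.4, 230.7], 0.22)]} [261.19246252 197.64078015]
[ 0.60799526  0.26452894  0.09681266 -0.02143103] [np.float32(0.972)]
```

View pics/w2.png

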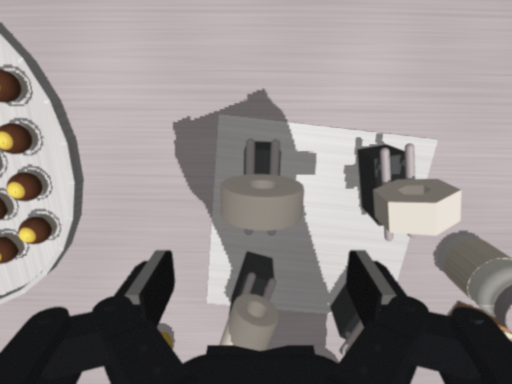

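The disc sits centred between the fingers at px (260,200), its bore lined up with the tool, so I descend.

>>> {"api": "carry_out", "payload": {"rows": [[[0,0,0.04,1.4],[0,0,0.08,1.4],[0,0,0.105,1.4],[0,0,0.105,1.4]]]}}

```text
clock: 4.5
position: [0.6084, 0.263, 0.0827]
tool_rot: [3.139, 0.005, -0.018]
force: [-0.2, -0.3, -0.1]
grip_width: 0.0849
finger_force: 0.0
```

>>> {"api": "carry_out", "payload": {"rows": [[[0,0,0,0],[0,0,0,0],[0,0,0,0],[0,0,0,0],[0,0,0,0],[0,0,0,0]]], "grip": 0.04, "grip_force": 60}}

```text
clock: 5.0
position: [0.612, 0.2647, 0.0894]
tool_rot: [-3.14, -0.004, -0.018]
force: [-0.8, -2.1, 11.4]
grip_width: 0.0652
finger_force: 66.7
```

>>> {"api": "carry_out", "payload": {"rows": [[[0,0,-0.04,0],[0,0,-0.08,0],[0,0.02,-0.12,0],[-0.01,0.06,-0.16,-3],[-0.02,0.1,-0.19,-6],[-0.03,0.14,-0.21,-9],[-0.04,0.18,-0.21,-12],[-0.05,0.22,-0.21,-12],[-0.06,0.26,-0.21,-12],[-0.062,0.3,-0.21,-12],[-0.062,0.34,-0.21,-12],[-0.062,0.38,-0.21,-12]]]}}

```text
clock: 6.0
position: [0.542, -0.0947, 0.2985]
tool_rot: [3.141, -0.003, 0.192]
force: [1.1, 0.5, -1.7]
grip_width: 0.0647
finger_force: 67.8
```

>>> {"api": "carry_out", "payload": {"rows": [[[0,0.04,0,0],[0,0.08,0,0],[0,0.08,0,0],[0,0.08,0,0]]]}}

```text
clock: 6.33
position: [0.5576, -0.1739, 0.2978]
tool_rot: [3.14, -0.002, 0.188]
force: [0.3, 1.2, -0.8]
grip_width: 0.0648
finger_force: 67.8
```

Run:
```python
from h import *
p,R,s=tcp();print(s["clock"],p,s["tool_rot"],s["grip_width"])
f=bot.grab_frame("wrist");b=bot.grab_frame("scene");c=bot.grab_frame("side")
cv2.imwrite("pics/w3.png",f["pixels"][:,:,::-1])
A=("axle_collar","axle_tip","disc_c")
for F in(f,b,c):print(spots(F,A))
```

```text
6.3333 [ 0.55759346 -0.17388893  0.29778906] [ 3.14035325e+00 -1.88432489e-03  1.87683262e-01] 0.06484238075622832
{'axle_collar': [([305.0, 93.5], 0.68)], 'axle_tip': [([298.3, 239.2], 0.91)], 'disc_c': [([257.3, 266.5], 0.64)]}
{'axle_collar': [([197.3, 272.4], 0.6)], 'axle_tip': [([156.2, 238.0], 0.9)], 'disc_c': [([176.0, 203.7], 0.66)]}
{'axle_collar': [([238.4, 138.6], 0.61)], 'axle_tip': [([283.2, 136.9], 0.84)], 'disc_c': [([266.9, 94.4], 0.61)]}
```

View pics/w3.png

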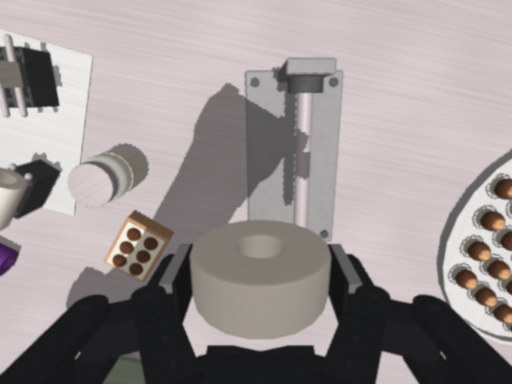

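The wrist view shows the axle from the collar face (305,93) down to (300,222), where the held disc hides it. The disc is held squarely at px (260,270).

Run:
```python
from h import *
f=bot.grab_frame("wrist")
g=f["pixels"].astype(float)@[.3,.4,.3]
for r in (82,88,94,98,110,130,170,200,215): print(r,g[r,284:326:1].astype(int).tolist())
b=bot.grab_frame("scene");c=bot.grab_frame("side")
print("collar",tri([(f,(305,93.5)),(b,(197.3,272.4)),(c,(238.4,138.6))]),"tip",tri([(b,(156.2,238)),(c,(283.2,136.9))]))
print(tri([(f,(305,93.5)),(b,(197.3,272.4))]),tri([(f,(305,93.5)),(c,(238.4,138.6))]))
m=bot.regions_of(f,"stand");m=m[0]["region"]
for r in(110,130,200):print(r,np.where(m[r])[0][[0,-1]])
l="disc_c";mm=bot.regions_of(f,l)[0]["region"].astype(np.float32)
p,R,s=tcp();p0=np.r_[p+[0,0,.013],.19]
print(mm.sum(),fit(l,[(f,mm)],p0),p)
```

```text
82 [74, 75, 75, 75, 75, 73, 71, 62, 52, 54, 60, 63, 67, 69, 72, 75, 77, 79, 82, 83, 85, 87, 86, 78, 83, 92, 94, 95, 95, 95, 95, 93, 92, 92, 90, 89, 87, 85, 84, 80, 77, 74]
88 [90, 91, 91, 91, 91, 91, 87, 76, 60, 57, 61, 65, 68, 72, 74, 77, 80, 82, 85, 88, 88, 92, 95, 95, 98, 98, 97, 98, 96, 94, 93, 93, 92, 91, 89, 87, 86, 83, 81, 77, 73, 71]
94 [168, 169, 163, 139, 104, 91, 90, 87, 84, 84, 83, 82, 82, 83, 93, 119, 128, 122, 124, 139, 152, 162, 170, 180, 189, 195, 195, 188, 180, 173, 165, 153, 142, 143, 147, 150, 150, 149, 148, 147, 148, 148]
98 [171, 168, 163, 152, 128, 100, 92, 90, 90, 90, 90, 92, 91, 101, 132, 153, 145, 133, 139, 156, 171, 182, 192, 204, 216, 222, 221, 211, 201, 193, 182, 169, 157, 159, 166, 168, 168, 167, 168, 167, 166, 166]
110 [168, 166, 156, 128, 100, 91, 89, 91, 90, 89, 90, 91, 92, 102, 133, 152, 141, 130, 145, 163, 177, 188, 197, 211, 219, 222, 218, 207, 197, 187, 177, 163, 161, 165, 166, 166, 167, 167, 167, 167, 167, 168]
130 [91, 90, 92, 91, 89, 89, 90, 90, 90, 91, 89, 91, 91, 100, 124, 126, 110, 105, 116, 132, 162, 191, 207, 216, 221, 218, 207, 198, 188, 1
[... 452 characters left out ...]
, 167, 165, 166, 167, 168]
215 [163, 163, 164, 164, 165, 165, 166, 167, 168, 167, 167, 162, 147, 135, 147, 166, 179, 190, 198, 205, 209, 208, 203, 196, 185, 172, 157, 157, 164, 166, 167, 166, 166, 166, 165, 165, 165, 164, 164, 165, 165, 165]
collar (array([ 0.64691271, -0.19743557,  0.11725035]), array([1.6, 1.2, 0.8])) tip (array([ 0.49669281, -0.22777491,  0.11269656]), array([1.7, 1.7]))
(array([ 0.64757676, -0.19767639,  0.12146955]), array([0.9, 0.9])) (array([ 0.64740506, -0.19938041,  0.11474894]), array([0.1, 0.1]))
110 [248 343]
130 [248 341]
200 [250 336]
13927.0 (array([ 0.55438665, -0.17039671,  0.3064536 ,  0.19164763]), [np.float32(0.979)]) [ 0.55782288 -0.17115907  0.29622596]
```

Run:
```python
from h import *
f=bot.grab_frame("wrist");p,R,s=tcp();print(s["clock"],p,s["tool_rot"][2])
P=np.array([onz(f,(u,v),.12) for u,v in((308,110),(307.3,130),(304.3,200),(303.5,215),(305.5,93.5))])
d=np.polyfit(P[:4,0],P[:4,1],1);psi=np.arctan(d[0]);print(P.round(4).tolist(),psi)
cx=P[4,0];col=np.array([cx,np.polyval(d,cx)]);u=np.array([np.cos(psi),np.sin(psi)])
print("collar",col,"tip",col-.162*u)
c=bot.grab_frame("scene");b=bot.grab_frame("side")
for F in(c,b):print(proj(F,np.r_[col,.12]),proj(F,np.r_[col-.162*u,.12]))
```

```text
7.2333 [ 0.55780208 -0.17117823  0.29620962] 0.19186428158380475
[[0.6321, -0.2057, 0.12], [0.6123, -0.2097, 0.12], [0.5366, -0.2248, 0.12], [0.5189, -0.2281, 0.12], [0.6472, -0.1994, 0.12]] 0.1957294424905586
collar [ 0.64720198 -0.20274913] tip [ 0.48829519 -0.23425523]
[195.25316801 273.67601047] [152.5136118  236.17747229]
[238.55904985 136.75803807] [286.29839528 133.91797882]
```

>>> {"api": "carry_out", "payload": {"rows": [[[-0.04,0.02,0,0],[-0.08,0.04,0,0],[-0.122,0.05,0.02,0],[-0.122,0.05,0.06,0],[-0.122,0.05,0.1,0],[-0.122,0.05,0.14,0],[-0.122,0.05,0.175,0],[-0.122,0.05,0.186,0],[-0.122,0.05,0.186,0],[-0.122,0.05,0.186,0]]]}}

```text
clock: 8.17
position: [0.448, -0.2439, 0.1112]
tool_rot: [3.141, -0.0, 0.192]
force: [1.5, -0.4, -0.4]
grip_width: 0.0645
finger_force: 67.8
```

Run:
```python
from h import *
p,R,s=tcp();print(s["clock"],p,s["tool_rot"][2],s["force"])
f=bot.grab_frame("wrist");c=bot.grab_frame("scene");b=bot.grab_frame("side")
W=cv2.resize(f["pixels"],(400,300));
u,v=map(int,proj(b,p));B=cv2.resize(b["pixels"][v-50:v+50,u-90:u+43],(400,300))
u,v=map(int,proj(c,p));C=cv2.resize(c["pixels"][v-50:v+50,u-60:u+73],(400,300))
cv2.imwrite("pics/w4.png",np.vstack([np.hstack([W,B]),np.hstack([C,cv2.resize(f["pixels"][100:340,130:450],(400,300))])])[:,:,::-1])
l="disc_c";o=[(F,m) for F in (f,c,b) if (m:=mask(F,l,proj(F,p+[0,0,.013]))) is not None]
print([int(m.sum()) for _,m in o],p)
q,i=fit(l,o,np.r_[p+[0,0,.013],.192]);print(q,i)
q,i=fit(l,o[:1],np.r_[p+[0,0,.013],.192]);print(q,i)
for F in(f,c,b):print(spots(F,("axle_tip","axle_collar")))
```

```text
8.1667 [ 0.44799739 -0.24391733  0.11123695] 0.19164418787146698 [ 1.54964134 -0.3814947  -0.37743577]
[13928, 379, 52] [ 0.44799739 -0.24391733  0.11123695]
[ 0.44747058 -0.24232275  0.12435509  0.18396659] [np.float32(0.949), np.float32(0.821), np.float32(0.249)]
[ 0.44454133 -0.24339604  0.12139419  0.19200373] [np.float32(0.98)]
{'axle_tip': [([259.7, 181.8], 0.81)], 'axle_collar': []}
{'axle_tip': [([153.8, 236.1], 0.78)], 'axle_collar': [([199.4, 272.9], 0.98)]}
{'axle_tip': [([283.1, 135.9], 0.66)], 'axle_collar': [([236.2, 135.8], 0.92)]}
```

View pics/w4.png

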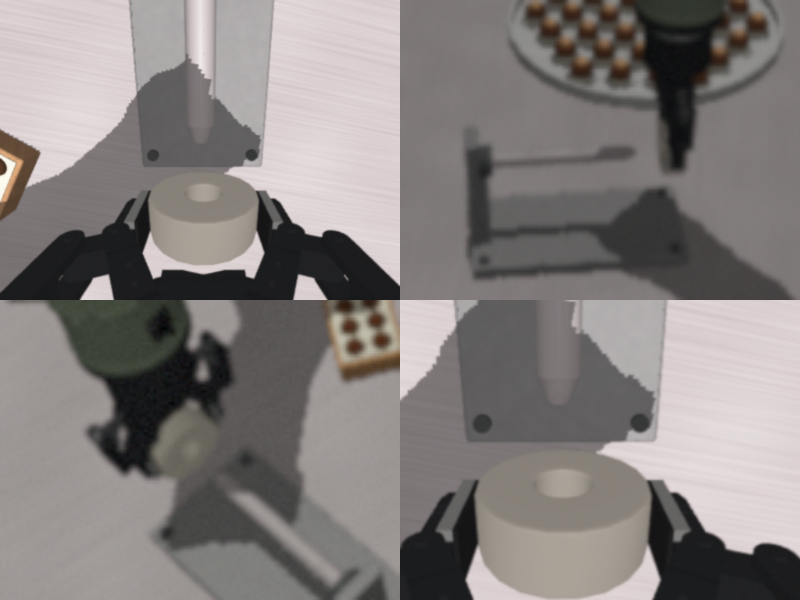

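The disc waits in front of the tip: tip at wrist px (257,182), disc about (260,240), so I shift about 1 mm sideways, 2 mm down, and slide on.

>>> {"api": "carry_out", "payload": {"rows": [[[0.01,-0.001,0.002,0],[0.025,-0.001,0.002,0],[0.04,-0.001,0.002,0],[0.055,-0.001,0.002,0],[0.07,-0.001,0.002,0],[0.085,-0.001,0.002,0],[0.1,-0.001,0.002,0],[0.1,-0.001,0.002,0],[0.1,-0.001,0.002,0]]]}}

```text
clock: 9.52
position: [0.5463, -0.2228, 0.1077]
tool_rot: [-3.141, 0.0, 0.193]
force: [-0.6, 0.4, -0.9]
grip_width: 0.0651
finger_force: 67.8
```

Run:
```python
from h import *
p,R,s=tcp();print(s["clock"],p,s["tool_rot"],np.round(s["force"],1),np.round(s["moment"],2))
f=bot.grab_frame("wrist");b=bot.grab_frame("side")
W=f["pixels"][60:360,60:460]
u,v=map(int,proj(b,p));B=cv2.resize(b["pixels"][v-50:v+50,u-90:u+43],(400,300))
cv2.imwrite("pics/w5.png",np.hstack([W,B])[:,:,::-1])
```

```text
9.5167 [ 0.54626605 -0.22278579  0.10773281] [-3.14141120e+00  3.43569216e-04  1.93033290e-01] [-0.6  0.4 -0.9] [-0.03  0.08  0.05]
```

View pics/w5.png

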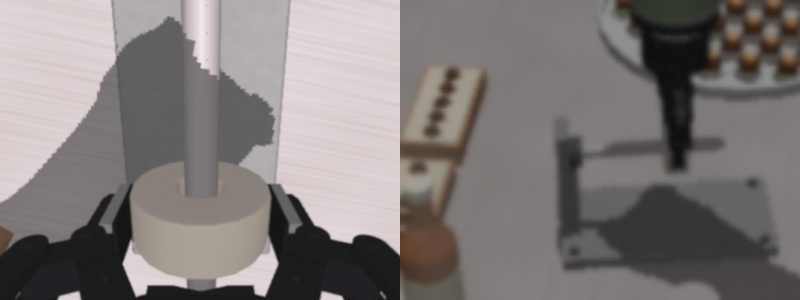

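The disc is threaded, axle centred in the bore at crop (201,190), and there is no contact force. I push on to the collar.

>>> {"api": "carry_out", "payload": {"rows": [[[0.015,0,0,0],[0.03,0,0,0],[0.045,0,0,0],[0.06,0,0,0],[0.072,0,0,0],[0.08,0,0,0],[0.086,0,0,0],[0.088,0,0,0],[0.09,0,0,0],[0.092,0,0,0],[0.092,0,0,0]]]}}

```text
clock: 10.53
position: [0.6358, -0.206, 0.1083]
tool_rot: [-3.142, 0.0, 0.192]
force: [-0.1, -0.9, -1.3]
grip_width: 0.0646
finger_force: 67.8
```

>>> {"api": "carry_out", "payload": {"rows": [[[0.001,0,0,0],[0.002,0,0,0],[0.003,0,0,0],[0.003,0,0,0]]]}}

```text
clock: 10.87
position: [0.6364, -0.2061, 0.1079]
tool_rot: [-3.141, 0.005, 0.191]
force: [-14.2, -1.0, 5.1]
grip_width: 0.0648
finger_force: 68.3
```

>>> {"api": "carry_out", "payload": {"rows": [[[0,0,0,0],[0,0,0,0],[0,0,0,0],[0,0,0,0],[0,0,-0.03,0],[0,0,-0.07,0],[0,0,-0.11,0],[-0.01,-0.02,-0.14,0],[-0.02,-0.06,-0.14,5],[-0.03,-0.1,-0.14,10],[-0.04,-0.14,-0.14,15],[-0.05,-0.18,-0.14,20]]], "grip": 0.085}}

```text
clock: 11.87
position: [0.5544, -0.0367, 0.2485]
tool_rot: [-3.141, -0.001, -0.162]
force: [0.6, 0.5, -0.8]
grip_width: 0.085
finger_force: 0.0
```

Run:
```python
from h import *
p,R,s=tcp();print(s["clock"],p,s["tool_rot"][2])
yaw=s["tool_rot"][2]
d=np.array([.458,.143,.22])-p;print(R.T@d, np.degrees(yaw+.43))
```

```text
11.8667 [ 0.55438564 -0.03669299  0.24846926] -0.16177762450723088
[-0.12408778 -0.16180329  0.02849868] 15.368010086708875
```

>>> {"api": "carry_out", "payload": {"rows": [[[-0.025,-0.032,0.01,5],[-0.05,-0.064,0.02,10],[-0.075,-0.096,0.028,15],[-0.1,-0.128,0.028,15],[-0.124,-0.16,0.028,15],[-0.124,-0.16,0.028,15],[-0.124,-0.16,0.028,15]]]}}

```text
clock: 12.45
position: [0.4572, 0.1415, 0.2205]
tool_rot: [-3.141, 0.0, -0.414]
force: [0.4, -0.2, -0.5]
grip_width: 0.0851
finger_force: 0.0
```

```bash
cat > part.py <<'E'
from h import *
import sys
def run(l,p0,save_=None):
    p,R,s=tcp();print(s["clock"],p,s["tool_rot"],"q7",s["qpos"][6])
    f=bot.grab_frame("wrist");b=bot.grab_frame("side")
    if save_: cv2.imwrite("pics/"+save_,f["pixels"][:,:,::-1])
    p0=np.array(p0,float);o=[]
    for F in(f,b):
        m=mask(F,l,proj(F,p0[:3]))
        if m is not None:o.append((F,m))
    print(len(o),spots(f,[l]),proj(f,p0[:3]))
    if not o:return
    x,i=fit(l,o,p0);print("both",x.round(4),i)
    y,i=fit(l,o[:1],x);print("first",y.round(4),i)
    for q in (x,y):
        print("to it, tool axes",(R.T@(q[:3]-p)).round(4),"twist",np.degrees(s["tool_rot"][2]-q[3]).round(1))
E
python3 -c "
from part import *
run('barrel_c',(.458,.143,.092,-.433),'w6.png')"
```

```text
12.45 [0.45723202 0.14153117 0.22046855] [-3.14073479e+00  1.04855808e-04 -4.14346668e-01] q7 -2.19166401325659
2 {'barrel_c': [([261.4, 184.5], 0.59)]} [259.42198164 184.64749395]
both [ 0.4567  0.142   0.0917 -0.439 ] [np.float32(0.957), np.float32(0.904)]
first [ 0.4546  0.1434  0.0857 -0.4391] [np.float32(0.985)]
to it, tool axes [-7.000e-04 -1.000e-04  1.288e-01] twist 1.4
to it, tool axes [-0.0032 -0.0005  0.1348] twist 1.4
```

View pics/w6.png

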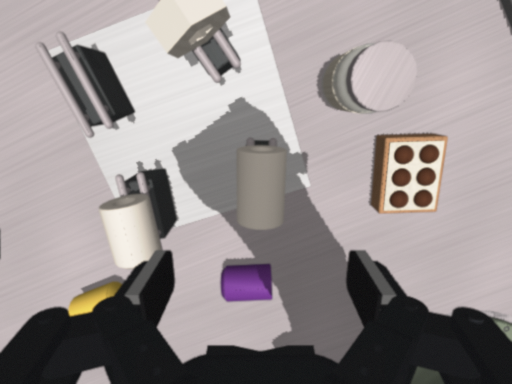

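The barrel is centred between the fingers at px (262,185) and its yaw matches; the purple look-alike is at (247,282), clear of the fingers.

>>> {"api": "carry_out", "payload": {"rows": [[[-0.001,0,0.04,1.4],[-0.001,0,0.08,1.4],[-0.001,0,0.12,1.4],[-0.001,0,0.145,1.4],[-0.001,0,0.145,1.4]]]}}

```text
clock: 13.12
position: [0.4553, 0.1378, 0.0714]
tool_rot: [3.136, 0.004, -0.445]
force: [-1.2, 0.3, -0.3]
grip_width: 0.0848
finger_force: 0.0
```

>>> {"api": "carry_out", "payload": {"rows": [[[0,0,0,0],[0,0,0,0],[0,0,0,0],[0,0,0,0],[0,0,0,0],[0,0,0,0],[0,0,0,0]]], "grip": 0.02, "grip_force": 60}}

```text
clock: 13.7
position: [0.4587, 0.1409, 0.0775]
tool_rot: [-3.137, -0.003, -0.443]
force: [-0.6, 2.0, 18.4]
grip_width: 0.045
finger_force: 58.4
```

>>> {"api": "carry_out", "payload": {"rows": [[[0,0,-0.03,0],[0,0,-0.07,0],[0,0,-0.11,0],[0,0,-0.15,0],[-0.01,0.03,-0.16,-5],[-0.02,0.06,-0.16,-10],[-0.03,0.09,-0.16,-15],[-0.04,0.12,-0.16,-20],[-0.04,0.14,-0.16,-25],[-0.04,0.14,-0.16,-30],[-0.04,0.14,-0.16,-36],[-0.04,0.14,-0.16,-36]]]}}

```text
clock: 14.7
position: [0.361, 0.0302, 0.2364]
tool_rot: [-3.14, -0.002, 0.19]
force: [0.1, -0.8, -1.1]
grip_width: 0.0448
finger_force: 61.5
```

```bash
cat > go.py <<'E'
from h import *
PSI=.195;U=np.array([np.cos(PSI),np.sin(PSI)])
COL=np.array([.6464,-.203])
def rel(target_s,z,off=(0,0)):
    """tool shift to bring TCP to axial s (m from collar, outwards)"""
    p,R,s=tcp();t=np.r_[COL-target_s*U,z]
    print(s["clock"],p.round(4),round(s["tool_rot"][2],3),"grip",s["grip_width"],"shift",(R.T@(t-p)).round(4),"twist",np.degrees(s["tool_rot"][2]-PSI).round(2))
E
python3 -c "
from go import *
rel(.245,.11)"
```

```text
14.7 [0.361  0.0302 0.2364] 0.19 grip 0.04480094537289095 shift [-0.009   0.2843  0.126 ] twist -0.3
```

>>> {"api": "carry_out", "payload": {"rows": [[[0,0.04,0,0],[0,0.08,0,0],[0,0.12,0,0],[-0.004,0.16,0,0],[-0.008,0.2,0,0],[-0.009,0.24,0,0],[-0.009,0.275,0.02,0],[-0.009,0.284,0.06,0],[-0.009,0.284,0.1,0],[-0.009,0.284,0.128,0],[-0.009,0.284,0.128,0],[-0.009,0.284,0.128,0]]]}}

```text
clock: 15.7
position: [0.4039, -0.2505, 0.1076]
tool_rot: [-3.141, 0.001, 0.182]
force: [-0.4, 0.1, -0.3]
grip_width: 0.0445
finger_force: 62.0
```

```bash
cat > held.py <<'E'
from go import *
def run(l,name=None):
    rel(.245,.107)
    p,R,s=tcp();f=bot.grab_frame("wrist")
    q0=np.r_[p+[0,0,.014],s["tool_rot"][2]]
    ds=bot.regions_of(f,l);m=max(ds,key=lambda d:d["region"].sum())["region"].astype(np.float32)
    q,i=fit(l,[(f,m)],q0);print(q.round(4),i)
    d=q[:2]-COL;print("axial",-d@U,"lateral(tool y +)",d@[U[1],-U[0]],spots(f,["axle_tip"]),"exp tip",proj(f,np.r_[COL-.162*U,.12]))
    if name: cv2.imwrite("pics/"+name,f["pixels"][:,:,::-1])
E
python3 -c "
from held import *
run('barrel_c','w7.png')"
```

```text
15.7 [ 0.4039 -0.2505  0.1076] 0.182 grip 0.04451920385563634 shift [0.0021 0.0003 0.0006] twist -0.74
[ 0.3999 -0.2502  0.1179  0.1895] [np.float32(0.93)]
axial 0.25097924099985425 lateral(tool y +) -0.0014117152400143843 {'axle_tip': [([258.8, 79.8], 0.87)]} exp tip [260.61545773  81.89488674]
```

View pics/w7.png

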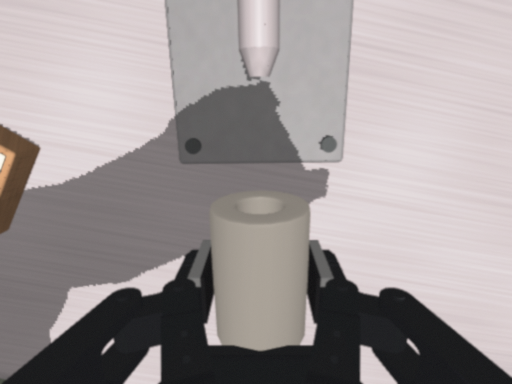

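The barrel at px (260,270) is in line with the axle tip (259,78). I slide it on.

>>> {"api": "carry_out", "payload": {"rows": [[[0.02,0,0,-0.6],[0.04,0,0,-0.6],[0.055,0,0,-0.6],[0.07,0,0,-0.6],[0.085,0,0,-0.6],[0.1,0,0,-0.6],[0.115,0,0,-0.6],[0.13,0,0,-0.6],[0.145,0,0,-0.6],[0.16,0,0,-0.6],[0.17,0,0,-0.6],[0.17,0,0,-0.6]]]}}

```text
clock: 16.85
position: [0.5739, -0.2181, 0.1088]
tool_rot: [3.14, -0.003, 0.197]
force: [0.4, 0.3, -2.2]
grip_width: 0.0442
finger_force: 62.0
```

>>> {"api": "carry_out", "payload": {"rows": [[[0.004,0,0,0],[0.008,0,0,0],[0.011,0,0,0],[0.013,0,0,0],[0.015,0,0,0],[0.015,0,0,0]]]}}

```text
clock: 17.35
position: [0.5863, -0.2162, 0.1073]
tool_rot: [3.142, -0.0, 0.196]
force: [0.2, -0.3, -1.4]
grip_width: 0.0444
finger_force: 62.0
```

>>> {"api": "carry_out", "payload": {"rows": [[[0.001,0,0,0],[0.002,0,0,0],[0.003,0,0,0],[0.003,0,0,0]]]}}

```text
clock: 17.68
position: [0.5891, -0.2156, 0.1072]
tool_rot: [-3.142, 0.0, 0.196]
force: [-0.2, -1.0, -1.2]
grip_width: 0.0445
finger_force: 62.0
```

>>> {"api": "carry_out", "payload": {"rows": [[[0.001,0,0,0],[0.002,0,0,0],[0.003,0,0,0],[0.003,0,0,0]]]}}

```text
clock: 18.02
position: [0.5904, -0.2154, 0.1069]
tool_rot: [-3.141, 0.003, 0.195]
force: [-10.1, -0.4, 3.5]
grip_width: 0.0446
finger_force: 62.4
```

>>> {"api": "carry_out", "payload": {"rows": [[[0,0,0,0],[0,0,0,0],[0,0,0,0],[0,0,0,0],[0,0,-0.03,0],[0,0,-0.07,0],[0,0,-0.11,0],[0,-0.02,-0.14,0],[0.01,-0.06,-0.14,1.4],[0.02,-0.1,-0.14,1.4],[0.03,-0.14,-0.14,1.4],[0.04,-0.18,-0.14,1.4]]], "grip": 0.085}}

```text
clock: 19.02
position: [0.5962, -0.0288, 0.2476]
tool_rot: [-3.141, -0.001, 0.171]
force: [1.1, 0.2, -0.6]
grip_width: 0.0853
finger_force: 0.0
```

>>> {"api": "carry_out", "payload": {"rows": [[[0.01,-0.04,0,0],[0.02,-0.08,0,0],[0.03,-0.12,0.02,0],[0.042,-0.16,0.03,0],[0.042,-0.163,0.03,0],[0.042,-0.163,0.03,0]]]}}

```text
clock: 19.52
position: [0.6093, 0.1412, 0.216]
tool_rot: [-3.141, 0.001, 0.176]
force: [0.7, 0.2, 0.8]
grip_width: 0.0853
finger_force: 0.0
```

```bash
python3 -c "
from part import *
run('hexwheel_c',(.606,.1377,.1,.17),'w8.png')
c=bot.grab_frame('scene');print(spots(c,('disc_c','barrel_c')))
from go import *
for s in(.013,.061):print(proj(c,np.r_[COL-s*U,.117]))
"
```

```text
19.5167 [0.60931475 0.14120765 0.21598639] [-3.14089703e+00  1.45744310e-03  1.76385275e-01] q7 -1.3786311505980011
2 {'hexwheel_c': [([263.4, 195.5], 0.85)]} [264.41270066 193.16995121]
both [0.606  0.1379 0.1005 0.2465] [np.float32(0.945), np.float32(0.912)]
first [0.6047 0.1378 0.0969 0.1767] [np.float32(0.978)]
to it, tool axes [-0.0037  0.0028  0.1155] twist -4.0
to it, tool axes [-0.005   0.0027  0.1191] twist -0.0
{'disc_c': [([194.4, 270.6], 0.74), ([288.2, 191.5], 0.73)], 'barrel_c': []}
[191.52947966 270.82166598]
[178.49474368 259.41874443]
```

View pics/w8.png

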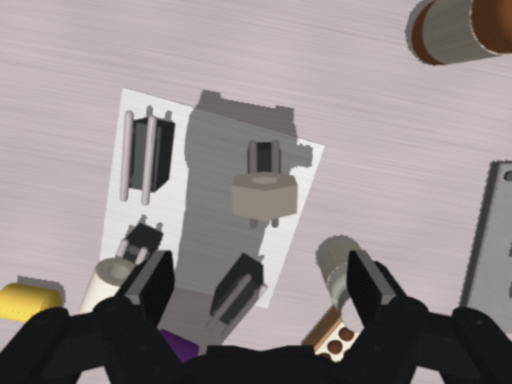

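The hex wheel is at px (265,197), aligned with the tool. The jar at (345,270) is about 100 mm nearer the robot, clear.

>>> {"api": "carry_out", "payload": {"rows": [[[-0.004,0.0025,0.04,0],[-0.004,0.0025,0.08,0],[-0.004,0.0025,0.115,0],[-0.004,0.0025,0.133,0],[-0.004,0.0025,0.133,0]]]}}

```text
clock: 20.33
position: [0.6044, 0.1331, 0.0806]
tool_rot: [3.141, 0.005, 0.17]
force: [-1.2, 0.1, -0.2]
grip_width: 0.085
finger_force: 0.0
```

>>> {"api": "carry_out", "payload": {"rows": [[[0,0,0,0],[0,0,0,0],[0,0,0,0],[0,0,0,0],[0,0,0,0],[0,0,0,0],[0,0,0,0]]], "grip": 0.03, "grip_force": 60}}

```text
clock: 20.92
position: [0.6076, 0.1371, 0.087]
tool_rot: [-3.138, -0.004, 0.173]
force: [-1.7, 12.6, 8.9]
grip_width: 0.0548
finger_force: 64.8
```

>>> {"api": "carry_out", "payload": {"rows": [[[0,0,-0.03,0],[0,0,-0.07,0],[0,0,-0.11,0],[0,0.02,-0.15,0],[-0.02,0.06,-0.15,-1],[-0.04,0.1,-0.15,-1],[-0.06,0.14,-0.15,-1],[-0.08,0.18,-0.15,-1],[-0.1,0.22,-0.15,-1],[-0.12,0.26,-0.15,-1],[-0.14,0.3,-0.15,-1],[-0.16,0.33,-0.15,-1]]]}}

```text
clock: 21.92
position: [0.5107, -0.2048, 0.2362]
tool_rot: [3.141, -0.003, 0.188]
force: [0.9, 0.0, -1.6]
grip_width: 0.055
finger_force: 64.2
```

```bash
python3 -c "
from go import *
rel(.215,.107)"
```

```text
21.9167 [ 0.5107 -0.2048  0.2362] 0.188 grip 0.05504298746024737 shift [-0.0817  0.025   0.1289] twist -0.38
```

>>> {"api": "carry_out", "payload": {"rows": [[[-0.03,0.01,0,0],[-0.06,0.02,0,0],[-0.082,0.025,0.02,0],[-0.082,0.025,0.06,0],[-0.082,0.025,0.1,-0.4],[-0.082,0.025,0.129,-0.4],[-0.082,0.025,0.129,-0.4],[-0.082,0.025,0.129,-0.4]]]}}

```text
clock: 22.58
position: [0.4351, -0.2431, 0.1063]
tool_rot: [-3.142, 0.0, 0.195]
force: [1.4, 0.0, -0.9]
grip_width: 0.0548
finger_force: 64.1
```

```bash
python3 -c "
from held import *
run('hexwheel_c','w9.png')"
```

```text
22.5833 [ 0.4351 -0.2431  0.1063] 0.195 grip 0.05475049369634043 shift [-0.0299  0.0016 -0.0007] twist -0.03
[ 0.4323 -0.2424  0.116   0.1945] [np.float32(0.987)]
axial 0.2176953121639926 lateral(tool y +) -0.002820740114544057 {'axle_tip': [([263.3, 158.9], 0.93)]} exp tip [265.92125138 159.80966821]
```

View pics/w9.png

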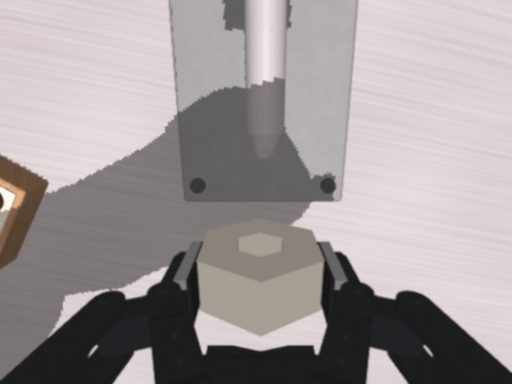

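The wheel at px (260,270) is about 2 mm left of the axle (tip (264,157)), so I shift +2 mm in tool y and slide.

>>> {"api": "carry_out", "payload": {"rows": [[[0.01,0.002,0,0],[0.02,0.002,0,0],[0.035,0.002,0,0],[0.05,0.002,0,0],[0.065,0.002,0,0],[0.08,0.002,0,0],[0.09,0.002,0,0],[0.098,0.002,0,0],[0.1,0.002,0,0],[0.1,0.002,0,0]]]}}

```text
clock: 23.57
position: [0.5351, -0.2254, 0.106]
tool_rot: [3.14, -0.001, 0.196]
force: [2.8, -2.5, 3.9]
grip_width: 0.0549
finger_force: 64.8
```

>>> {"api": "carry_out", "payload": {"rows": [[[0.001,0,0,0],[0.003,0,0,0],[0.005,0,0,0],[0.006,0,0,0],[0.007,0,0,0],[0.007,0,0,0]]]}}

```text
clock: 24.07
position: [0.5404, -0.2243, 0.1059]
tool_rot: [3.141, 0.0, 0.195]
force: [-5.1, -2.2, 9.1]
grip_width: 0.0552
finger_force: 65.6
```

>>> {"api": "carry_out", "payload": {"rows": [[[0,0,-0.001,0],[0.001,0,-0.001,0],[0.002,0,-0.001,0],[0.003,0,-0.001,0],[0.003,0,-0.001,0]]]}}

```text
clock: 24.48
position: [0.5427, -0.2233, 0.1063]
tool_rot: [-3.141, 0.002, 0.195]
force: [-8.5, -0.6, 8.3]
grip_width: 0.0545
finger_force: 65.5
```

>>> {"api": "carry_out", "payload": {"rows": [[[0.001,0,-0.001,0],[0.002,0,-0.001,0],[0.002,0,-0.001,0]]]}}

```text
clock: 24.73
position: [0.5427, -0.2231, 0.1065]
tool_rot: [-3.14, 0.005, 0.194]
force: [-15.8, -2.1, 1.7]
grip_width: 0.055
finger_force: 64.7
```

>>> {"api": "carry_out", "payload": {"rows": [[[0,0,0,0],[0,0,0,0],[0,0,0,0],[0,0,0,0],[0,0,-0.03,0],[0,0,-0.07,0],[0,0,-0.11,0],[0,-0.02,-0.14,0],[0,-0.06,-0.14,5],[0,-0.1,-0.14,10],[0.005,-0.14,-0.14,15],[0.01,-0.18,-0.14,20]]], "grip": 0.085}}

```text
clock: 25.73
position: [0.5198, -0.0425, 0.2476]
tool_rot: [-3.141, -0.001, -0.158]
force: [1.7, 1.1, 0.6]
grip_width: 0.0852
finger_force: 0.0
```

Run:
```python
from go import *
p,R,s=tcp();print(s["clock"],p,s["tool_rot"][2],R.T@(np.array([.466,.277,.22])-p),np.degrees(s["tool_rot"][2]+.28))
```

```text
25.7333 [ 0.51976495 -0.04254547  0.24761217] -0.1583733917066381 [-0.10350757 -0.30704174  0.02782015] 6.968691331700494
```

>>> {"api": "carry_out", "payload": {"rows": [[[-0.01,-0.035,0,2],[-0.02,-0.07,0,4],[-0.035,-0.105,0,6],[-0.05,-0.14,0,7],[-0.06,-0.175,0,7],[-0.07,-0.21,0,7],[-0.08,-0.245,0.01,7],[-0.095,-0.28,0.02,7],[-0.103,-0.307,0.028,7],[-0.103,-0.307,0.028,7],[-0.103,-0.307,0.028,7]]]}}

```text
clock: 26.65
position: [0.4648, 0.2763, 0.2187]
tool_rot: [3.141, 0.0, -0.273]
force: [0.2, -1.1, 0.6]
grip_width: 0.0845
finger_force: 0.0
```

```bash
python3 -c "
from part import *
run('cap_c',(.466,.277,.091,-.28),'w10.png')
c=bot.grab_frame('scene');b=bot.grab_frame('side')
for F in(c,b):print(spots(F,('disc_c','barrel_c','hexwheel_c')))
from go import *
for F in(c,b):print([proj(F,np.r_[COL-s*U,.117]).round(1).tolist() for s in(.013,.061,.109)])
u,v=map(int,proj(c,np.r_[COL-.08*U,.117]));C=cv2.resize(c['pixels'][v-50:v+50,u-66:u+67],(532,400),interpolation=cv2.INTER_CUBIC)
W=b=cv2.imread('pics/w10.png')[60:384,120:388]
cv2.imwrite('pics/w10.png',np.hstack([C[:,:,::-1],cv2.resize(W,(268,400))]))
"
```

```text
26.65 [0.46481765 0.27627309 0.21872467] [ 3.14083685e+00  2.12278221e-04 -2.72806052e-01] q7 -2.067952321410765
2 {'cap_c': [([255.8, 185.4], 0.93), ([176.2, 264.4], 0.85), ([334.7, 263.1], 0.68)]} [259.91564761 184.09123729]
both [ 0.4668  0.277   0.0918 -0.3176] [np.float32(0.958), np.float32(0.935)]
first [ 0.4656  0.2772  0.0885 -0.2986] [np.float32(0.969)]
to it, tool axes [ 0.0018 -0.0013  0.1269] twist 2.6
to it, tool axes [ 0.0005 -0.0012  0.1302] twist 1.5
{'disc_c': [([195.9, 270.9], 0.84)], 'barrel_c': [([179.2, 257.0], 0.82)], 'hexwheel_c': [([168.0, 248.9], 0.67)]}
{'disc_c': [([243.9, 133.3], 0.73), ([185.2, 172.7], 0.72)], 'barrel_c': [([255.3, 137.8], 0.73), ([241.8, 134.2], 0.73)], 'hexwheel_c': []}
[[191.5, 270.8], [178.5, 259.4], [165.9, 248.4]]
[[242.7, 137.2], [256.9, 136.3], [271.0, 135.5]]
```

View pics/w10.png

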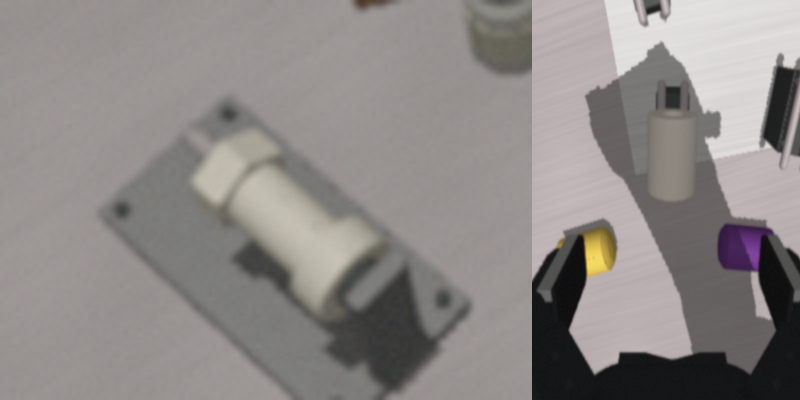

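All three parts sit snugly on the axle (left crop). The white cap is centred between the fingers with its bore end away from the robot, and yellow and purple stay outside. I descend.

>>> {"api": "carry_out", "payload": {"rows": [[[0.001,-0.001,0.04,2],[0.001,-0.001,0.08,2],[0.001,-0.001,0.12,2],[0.001,-0.001,0.144,2],[0.001,-0.001,0.144,2]]]}}

```text
clock: 27.72
position: [0.4647, 0.2742, 0.0712]
tool_rot: [3.136, 0.003, -0.311]
force: [-1.7, -0.5, -0.7]
grip_width: 0.085
finger_force: 0.0
```

>>> {"api": "carry_out", "payload": {"rows": [[[0,0,0,0],[0,0,0,0],[0,0,0,0],[0,0,0,0],[0,0,0,0],[0,0,0,0],[0,0,0,0]]], "grip": 0.02, "grip_force": 60}}

```text
clock: 28.3
position: [0.4676, 0.2763, 0.0774]
tool_rot: [-3.139, -0.001, -0.31]
force: [-2.3, -1.3, 16.7]
grip_width: 0.045
finger_force: 58.6
```

>>> {"api": "carry_out", "payload": {"rows": [[[0,0,-0.03,0],[0,0,-0.07,0],[0,0,-0.11,0],[0,0,-0.15,0],[0,0.04,-0.16,-5],[0,0.08,-0.16,-10],[0,0.12,-0.16,-15],[0,0.16,-0.16,-20],[0,0.2,-0.16,-25],[0,0.24,-0.16,-28],[0,0.28,-0.16,-28],[0,0.28,-0.16,-28]]]}}

```text
clock: 29.3
position: [0.3787, 0.0036, 0.2361]
tool_rot: [-3.139, -0.001, 0.172]
force: [0.6, -0.5, -0.5]
grip_width: 0.0448
finger_force: 61.6
```

```bash
python3 -c "
from go import *
rel(.245,.108)"
```

```text
29.3 [0.3787 0.0036 0.2361] 0.172 grip 0.04478485560720009 shift [-0.0166  0.2553  0.1274] twist -1.33
```

>>> {"api": "carry_out", "payload": {"rows": [[[0,0.04,0,0],[0,0.08,0,0],[0,0.12,0,0],[0,0.16,0,-1.3],[-0.01,0.2,0,-1.3],[-0.016,0.24,0,-1.3],[-0.016,0.255,0.03,-1.3],[-0.016,0.255,0.07,-1.3],[-0.016,0.255,0.11,-1.3],[-0.016,0.255,0.128,-1.3],[-0.016,0.255,0.128,-1.3],[-0.016,0.255,0.128,-1.3]]]}}

```text
clock: 30.3
position: [0.4105, -0.2453, 0.1081]
tool_rot: [3.142, 0.0, 0.2]
force: [-0.2, 0.3, -0.4]
grip_width: 0.0447
finger_force: 61.8
```

```bash
python3 -c "
from held import *
run('cap_c')
f=bot.grab_frame('wrist');g=f['pixels'].astype(float)@[.3,.4,.3]
for r in (20,40,60):print(r,g[r,228:296:2].astype(int).tolist())
m=max(bot.regions_of(f,'cap_c'),key=lambda d:d['region'].sum())['region']
for r in(230,260,300):print(r,np.where(m[r])[0][[0,-1]])
h=bot.regions_of(f,'hexwheel_c');print([d['position'] for d in h])
"
```

```text
30.3 [ 0.4105 -0.2453  0.1081] 0.2 grip 0.04473933901905367 shift [-0.0054  0.0042  0.0011] twist 0.28
[ 0.4082 -0.2445  0.1194  0.2109] [np.float32(0.976)]
axial 0.24177423186823233 lateral(tool y +) -0.00541478067758918 {'axle_tip': [([274.0, 96.0], 0.8)]} exp tip [273.63706841 100.88778008]
20 [95, 94, 93, 93, 92, 92, 94, 95, 94, 94, 95, 95, 96, 127, 152, 168, 182, 193, 198, 207, 214, 219, 226, 231, 227, 218, 213, 209, 200, 193, 184, 174, 153, 112]
40 [172, 172, 171, 171, 171, 170, 170, 171, 173, 173, 167, 110, 97, 128, 153, 170, 184, 193, 200, 209, 214, 220, 228, 233, 226, 218, 214, 207, 198, 191, 182, 169, 149, 167]
60 [172, 173, 172, 172, 173, 173, 171, 172, 173, 174, 164, 139, 103, 126, 155, 171, 185, 194, 201, 210, 216, 222, 231, 234, 226, 217, 213, 206, 196, 188, 177, 163, 150, 172]
230 [210 309]
260 [212 306]
300 [215 305]
[[293.6, 5.2]]
```

The axle is at wrist column 273, the held cap at 259.5. I shift +5.5 mm in tool y, then slide.

>>> {"api": "carry_out", "payload": {"rows": [[[0.01,0.0055,0.001,0.5],[0.02,0.0055,0.001,0.5],[0.03,0.0055,0.001,0.5],[0.034,0.0055,0.001,0.5],[0.034,0.0055,0.001,0.5]]]}}

```text
clock: 31.02
position: [0.446, -0.2429, 0.1062]
tool_rot: [3.141, -0.0, 0.194]
force: [-0.7, 0.5, -1.6]
grip_width: 0.0443
finger_force: 61.8
```

```bash
python3 -c "
from held import *
run('cap_c')
f=bot.grab_frame('wrist');g=f['pixels'].astype(float)@[.3,.4,.3]
for r in (40,100,140):print(r,g[r,228:296:2].astype(int).tolist())
m=max(bot.regions_of(f,'cap_c'),key=lambda d:d['region'].sum())['region']
for r in(230,260,300):print(r,np.where(m[r])[0][[0,-1]])
"
```

```text
31.0167 [ 0.446  -0.2429  0.1062] 0.194 grip 0.044337642022267955 shift [-0.0406 -0.0003 -0.0008] twist -0.07
[ 0.4436 -0.2423  0.1173  0.2097] [np.float32(0.978)]
axial 0.2065702547549006 lateral(tool y +) -0.000779364746694447 {'axle_tip': [([261.2, 183.4], 0.88)]} exp tip [261.54377727 183.47007805]
40 [236, 236, 236, 237, 237, 237, 236, 237, 237, 237, 240, 245, 246, 245, 245, 246, 246, 246, 246, 246, 246, 246, 246, 245, 245, 246, 246, 245, 246, 245, 246, 246, 246, 246]
100 [93, 93, 94, 93, 94, 94, 98, 105, 109, 113, 116, 116, 119, 120, 120, 123, 124, 120, 120, 119, 117, 114, 111, 108, 104, 96, 132, 164, 173, 174, 174, 174, 173, 172]
140 [94, 93, 94, 94, 95, 94, 96, 102, 107, 112, 115, 117, 118, 119, 121, 121, 122, 120, 120, 119, 116, 113, 112, 107, 103, 96, 95, 96, 95, 95, 95, 128, 165, 174]
230 [210 309]
260 [212 306]
300 [215 305]
```

Aligned now: axle column 259.5, cap 259.5.

>>> {"api": "carry_out", "payload": {"rows": [[[0.008,0,0,0],[0.016,0,0,0],[0.024,0,0,0],[0.032,0,0,0],[0.04,0,0,0],[0.046,0,0,0],[0.049,0,0,0],[0.051,0,0,0],[0.051,0,0,0]]]}}

```text
clock: 32.02
position: [0.4951, -0.2337, 0.1062]
tool_rot: [3.142, 0.0, 0.192]
force: [-1.0, -0.1, -0.7]
grip_width: 0.0448
finger_force: 61.8
```

>>> {"api": "carry_out", "payload": {"rows": [[[0.001,0,0,0],[0.002,0,0,0],[0.003,0,0,0],[0.004,0,0,0],[0.004,0,0,0]]]}}

```text
clock: 32.43
position: [0.499, -0.233, 0.1063]
tool_rot: [3.142, -0.0, 0.192]
force: [0.4, -0.3, -1.7]
grip_width: 0.0445
finger_force: 61.8
```

>>> {"api": "carry_out", "payload": {"rows": [[[0.001,0,0,0],[0.002,0,0,0],[0.003,0,0,0],[0.003,0,0,0]]]}}

```text
clock: 32.77
position: [0.4995, -0.2329, 0.1059]
tool_rot: [-3.14, 0.004, 0.191]
force: [-13.5, -1.8, 5.2]
grip_width: 0.0445
finger_force: 62.2
```

>>> {"api": "carry_out", "payload": {"rows": [[[0.001,0,0,0],[0.002,0,0,0],[0.002,0,0,0]]]}}

```text
clock: 33.02
position: [0.4995, -0.2328, 0.1057]
tool_rot: [-3.139, 0.006, 0.19]
force: [-25.7, -1.5, 11.0]
grip_width: 0.0444
finger_force: 62.9
```

>>> {"api": "carry_out", "payload": {"rows": [[[0,0,0,0],[0,0,0,0],[0,0,0,0],[0,0,0,0],[0,0,-0.03,0],[0,0,-0.06,0],[0,0,-0.1,0],[0,0,-0.14,0],[0,0,-0.18,0],[0,0,-0.18,0],[0,0,-0.18,0],[0,0,-0.18,0]]], "grip": 0.085}}

```text
clock: 34.02
position: [0.5038, -0.2316, 0.2859]
tool_rot: [-3.141, -0.0, 0.193]
force: [1.0, -0.1, -0.8]
grip_width: 0.0852
finger_force: 0.0
```

```bash
python3 -c "
from go import *
p,R,s=tcp();print(s['clock'],p,s['force'])
f=bot.grab_frame('wrist')
for l,sx in zip(PARTS,(.013,.061,.109,.152)):
    z=.117;print(l,spots(f,[l],'spot_point')[l],proj(f,np.r_[COL-sx*U,z]).round(1))
for l,sx in (('cap_c',.152),('hexwheel_c',.109),('barrel_c',.061),('disc_c',.013)):
    for d in bot.spot_point(f,l):
        q=onz(f,d['position'],.117)[:2]-COL;print(l,'axial',round(-q@U,4),'lat',round(q@[U[1],-U[0]],4))
C=f['pixels']
cv2.imwrite('pics/end.png',C[:,:,::-1])
g=C.astype(float)@[.3,.4,.3];print(g[150:300:3,262].astype(int).tolist())
"
```

```text
34.0167 [ 0.50382551 -0.23160851  0.28592839] [ 0.96468285 -0.07838372 -0.79553983]
disc_c [([261.8, 32.9], 0.59)] [260.3  37.3]
barrel_c [([263.0, 88.7], 0.88)] [260.5  91.2]
hexwheel_c [([258.5, 139.7], 0.81)] [260.6 140.4]
cap_c [([258.9, 181.6], 0.87)] [260.6 180.7]
cap_c axial 0.153 lat -0.0019
hexwheel_c axial 0.1083 lat -0.0021
barrel_c axial 0.0587 lat 0.0025
disc_c axial 0.0093 lat 0.0014
[133, 133, 134, 137, 136, 136, 137, 136, 137, 137, 136, 137, 136, 136, 137, 136, 135, 135, 137, 135, 136, 134, 136, 182, 180, 182, 183, 184, 186, 185, 186, 190, 184, 185, 186, 185, 187, 185, 187, 183, 183, 184, 182, 184, 183, 182, 181, 182, 180, 180]
```

```bash
python3 -c "
from workcell import bot
print(bot.job_done())"
```

```text
the job is handed in; nothing more can be done
None
```

The roller is back together on the axle: disc, barrel, hex wheel and cap, each pushed home until it met firm resistance, then let go. I handed the job in at about 34 s of the 72 s allowed and the hand-in gave no verdict; my last wrist-camera check put all four centres within about 4 mm along the axle and 3 mm sideways of where they belong (heights not re-measured). The arm stayed clear of the bottle, jar and gift box, though I took no last picture of them. I viewed 12 pictures, two over the limit of 10.

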